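# Release the thick carbide blanks through the rocker gate

### The arm

A 7-joint arm with a two-finger parallel gripper is mounted at the origin on the work surface. World frame = base frame: x ahead of the robot, y to its left, z up, the work surface at z = 0. Lengths are in m, angles in rad, forces in N, time in s.
With the tool pointing down it reaches from about 0.4 to 0.85 m from the base axis. Payload 10.4 kg.
Tool frame: the origin (TCP) lies at the very end of the fingers, on their centre line; the grasp point (between the pads) lies 19 mm behind it; z points along the fingers, y is the line along which they close (so a half turn about z gives the same grasp; the last joint's range is limited). The gripper opens to 87 mm and grips with 3 to 60 N. Pads are 19 mm wide; open, the fingers measure 117 mm over their backs; the gripper's body (75 mm by 190 mm) begins 51 mm behind the grasp point.
Start: joints at [1.206, 0.332, -0.065, 1.46, 0.022, 1.35, -0.088], TCP at [0.21, -0.589, 0.223] pointing down, gripper open.
Joint ranges: [-2.6, 2.6], [-0.5, 2.12], [-1.47, 1.34], [0.16, 2.42], [-1.27, 4.41], [0.06, 2.06], [-2.6, 2.6]. Speed limits (rad/s): [2.22, 2.22, 2.79, 2.79, 3.14, 3.14, 3.14].

### API

Orientations are given as a unit quaternion [x, y, z, w].
In Python, from bench import * gives the robot as it stands.
- The arm moves only by the tool step_arm, never from a script. Its arguments are lists of equal length, an entry for each row: "delta_pos": the shift along the world's x, y, z in units of 25 mm (1.0 is 25 mm), a list of three; "turn": the turn about the world's z in units of 0.12 rad (1.0 is 0.12 rad). In form: {"delta_pos": [[tx, ty, tz], ...], "turn": [turn, ...]}. A call has 1 to 12 rows; each row shifts and turns the commanded pose from where the row before left it; what a row does not reach is not made up. A row lasts 1/10 s, in which the tool goes at most 50 mm and 8.59 degrees, less where a joint would pass 70% of its speed; a pose out of reach is approached as far as the arm can. A call with a number of a shift or a turn outside -1 to 1 is refused whole. A call with a gripper value outside its range is refused whole. "grip" is the closure, from 0 (fully open) to 1 (shut), set as the call begins (left out, the last holds). The fingers move at their own pace and stop on an object; "newtons" is the grip in N (left out, the last holds). Time passes only in rows, so rows that do not move let the fingers close. It gives the time, the measured TCP pose, the force, the opening and the grip force at its end, in the units of the state.
- read_state(): the state, without advancing time (a new reading comes with each control period).
- camera(name): name is "side" or "top" or "wrist"; returns a dict with "image" (384x512x3 uint8, red, green, blue), "z_map" (384x512 float32, m along the optical axis (not along the pixel's ray), 0 where there is no reading), "mtx" (3x3 intrinsics, pixels), "view" (4x4, takes a point from world to camera coordinates). Camera axes: x right, y up, looking along -z (the intrinsics and any distortion apply to the point x, -y, -z); pixel columns grow to the right and rows downward; lengths in m; the calibration is good to about 2 mm. A picture is of the moment at which its call begins.
- close_job(): hands the job in; it is judged then, once.
The state is a dict: "time": time; "joint_positions": joint angles; "joint_vel": joint speeds; "joint_torque": joint torques, N m; "ee_pos": TCP position; "eef_rot": TCP orientation; "ft_force": force on the tool from outside, world axes, zero at the start; "torque": the same for the moment, N m; "width": finger opening in m; "grip_force": force on a finger pad.
Only numpy, scipy, OpenCV 4.12 (cv2) and the standard library are available. Lean on these libraries where they do the work, as an engineer would, in place of code of your own. Each camera call takes 0.05 s, during which the arm holds its last target. There are 200 camera calls.

### The job

Two runways on the bench hold ground carbide blanks behind a gate: on the one with the thick blanks, press the black rubber pad on the tail of the rocking lever all the way down with the fingertips so that the gate lifts, keep it down until all three thick blanks have rolled through against the end stop, then let the lever come back up so that the gate shuts behind them. Do not touch the gate or any of the blanks, and pick nothing up. Leave the runway with the thin blanks shut and everything else on the bench where it stands.

Things in the scene. Friction and masses are not known exactly. Their poses are not given: they have to be found in the camera images.
- thick: fixed feeder of the thick blanks: aluminium base 290 x 130 mm, white runway 84 mm wide between rails, sloping 10 degrees down to +x to a rubber end stop 94 mm past the gate. Origin on the bench, x downhill, z up. Gate at x = 0, runway there 55 mm high; pivot pin along y at x -66, z 112, cheeks 123 high. Three 20 mm bars wait behind the gate. The one to work; may stand left or right.
- thick_pad (a point): top centre of the black rubber pad (38 mm along x, 40 across) on the lever tail, thick feeder; at rest x -138, y 0, z 135 mm in the feeder's frame, the highest part, tilted 10 degrees uphill. Presses about 22 mm straight down to a stop, free space below; 3 N to start, 6 N fully down; a spring brings it back.
- thick_lever (a joint): rocking lever of the thick feeder, rad: 0 at rest (pad up, gate shut), grows as the pad is pressed, 0.30 at its stop. Blanks pass under the gate from about 0.18 on.
- thick_gate (a point): middle of the lower edge of the steel gate plate (76 mm wide, 4 mm thick, 16 mm high, on a narrow stem) on the downhill end of the lever of the thick feeder; shut, it stands 8 mm above the runway; it turns with the lever, lifts about 22 mm, the stem top then about 127 mm above the bench.
- thick_blank1: thick blank 1 from the gate: loose carbide bar, 20 mm diameter, 80 mm long, about 0.36 kg; origin at its centre, y along its axis. Rolls down by itself once the gate is up, all three within about a second; against the stop they lie at about x = 85, 66 and 46 mm in the feeder's frame.
- thick_blank2: thick blank 2 from the gate: loose carbide bar, 20 mm diameter, 80 mm long, about 0.36 kg; origin at its centre, y along its axis. Rolls down by itself once the gate is up, all three within about a second; against the stop they lie at about x = 85, 66 and 46 mm in the feeder's frame.
- thick_blank3: thick blank 3 from the gate: loose carbide bar, 20 mm diameter, 80 mm long, about 0.36 kg; origin at its centre, y along its axis. Rolls down by itself once the gate is up, all three within about a second; against the stop they lie at about x = 85, 66 and 46 mm in the feeder's frame.
- thin: fixed feeder of the thin blanks: aluminium base 290 x 130 mm, white runway 84 mm wide between rails, sloping 10 degrees down to +x to a rubber end stop 94 mm past the gate. Origin on the bench, x downhill, z up. Gate at x = 0, runway there 55 mm high; pivot pin along y at x -66, z 112, cheeks 123 high. Three 10 mm bars wait behind the gate. To be left alone.
- thin_pad (a point): top centre of the black rubber pad (38 mm along x, 40 across) on the lever tail, thin feeder; at rest x -138, y 0, z 135 mm in the feeder's frame, the highest part, tilted 10 degrees uphill. Presses about 22 mm straight down to a stop, free space below; 3 N to start, 6 N fully down; a spring brings it back. Not to press.
- thin_lever (a joint): rocking lever of the thin feeder, rad: 0 at rest (pad up, gate shut), grows as the pad is pressed, 0.30 at its stop. Blanks pass under the gate from about 0.18 on. Not to be moved.
- thin_blank1: thin blank 1 counted from the gate: loose ground carbide bar, 10 mm diameter, 80 mm long; origin at its centre. Not to be released.
- thin_blank2: thin blank 2 counted from the gate: loose ground carbide bar, 10 mm diameter, 80 mm long; origin at its centre. Not to be released.
- thin_blank3: thin blank 3 counted from the gate: loose ground carbide bar, 10 mm diameter, 80 mm long; origin at its centre. Not to be released.
- collet_nut: loose steel collet nut, a ring 50 mm across and 24 mm high lying flat; origin at the centre of its underside. Bystander.
- tool_holder: loose steel tool holder standing upright, 63 mm across and 82 mm high; origin at the centre of its underside. Bystander.
- mill_case: loose square case standing upright, 24 x 24 mm and 120 mm high, dark below and clear above; origin at the centre of its underside. Bystander.
- oil_bottle: loose white bottle, 48 mm across and 115 mm high; origin at the centre of its underside. Bystander.
- setting_ring: loose steel setting ring, 60 mm across and 16 mm high, lying flat; origin at the centre of its underside. Bystander.
- hook_spanner: loose steel spanner, 170 mm long, lying flat. Bystander.
- dressing_stone: loose grey-brown stone, 90 x 26 x 13 mm, lying flat; origin at the centre of its underside. Bystander.
Mind the look-alikes: they are no part of the job. What is shaped like the thick_blank3 but green is not meant. Leave any red look-alike of the thick_blank2 alone.

How it is judged:
By the outcome, as a careful person would: the job done as asked, in the order asked, and still so for the second after the job is handed in, with the robot touching nothing.
It also fails if it takes over 32 s, if anything falls off the work surface, if the arm or the gripper's body presses on something with over 40 N, if the wrist force passes 120 N, or if a joint passes its speed limit or range.

## Working session

There is one attempt and no reset: what is moved stays moved. The work goes in short steps, Python scripts to look and compute and a tool call to move; the robot and the scene stay as the last step left them, time stands still between calls to the robot, and variables do not carry over. Pictures are saved under pics/ and viewed, at most 10 in all, crops included, and the job is handed in when it is done.

Besides the shell and the picture viewer there is one more tool, called after "Emit:" as name(argument=value, ...), one argument or row to a line, values as JSON. step_arm: Moves the arm, as the interface text tells. Shifts and turns lie within -1 to 1; 1 stands for 25 mm of shift or 0.12 rad of turn. Its arguments: {"type":"object","properties":{"delta_pos":{"type":"array"},"turn":{"type":"array"},"grip":{"type":"number"},"newtons":{"type":"number"}},"required":["delta_pos","turn"]}

```bash
mkdir -p pics; cat > h.py <<'E'
from bench import *
import numpy as np, cv2
def snap(n,tag):
    c=camera(n); np.savez(f'pics/{tag}.npz',**{k:c[k] for k in('image','z_map','mtx','view')})
    cv2.imwrite(f'pics/{tag}.png',c['image'][:,:,::-1]); return c
def load(tag): return np.load(f'pics/{tag}.npz')
def pts(c):
    z=c['z_map'];v,u=np.mgrid[:z.shape[0],:z.shape[1]];K=c['mtx']
    p=np.stack([(u-K[0,2])/K[0,0]*z,-(v-K[1,2])/K[1,1]*z,-z,np.ones_like(z)],-1)
    return (p@np.linalg.inv(c['view']).T)[...,:3]
E
python3 - <<'E'
from h import *
for n in('top','side'): snap(n,n+'1')
s=read_state();print(s['time'],s['ee_pos'],s['eef_rot'],s['width'],s['ft_force'])
E
```

```text
0.1 [ 0.20937299 -0.58852107  0.22183824] [ 9.85430775e-01  1.70075836e-01 -1.36711305e-04 -6.16265591e-04] 0.08709923663752273 [-0.47459438 -1.30771267 -0.10942787]
```

View pics/top1.png

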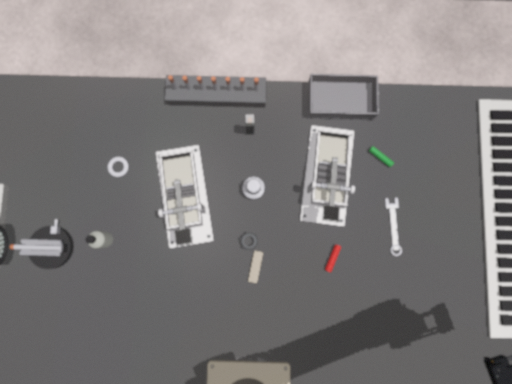

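View pics/side1.png

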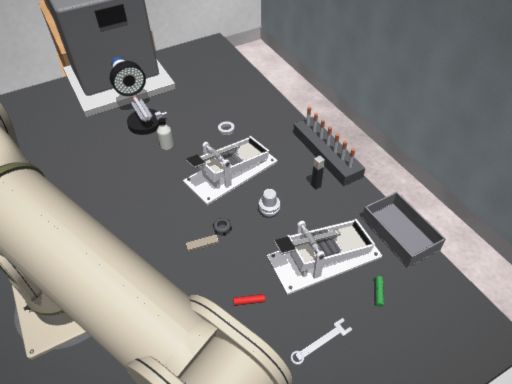

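The top view shows two feeders. The left one is at about (185,195) with its pad at (183,237), and the right one is at about (328,175) with its pad at (331,213). A red bar lies at (333,258) and a green one at (381,157), both decoys. Next I'll crop both feeders and compare the blanks.

```bash
python3 - <<'E'
from h import *
c=load('top1');s=load('side1');im=c['image'][:,:,::-1];si=s['image'][:,:,::-1]
f=lambda a:cv2.resize(a,(400,400*a.shape[0]//a.shape[1]),interpolation=cv2.INTER_CUBIC)
A=f(im[135:255,135:235]);B=f(im[115:235,280:380])
cv2.imwrite('pics/crop1.png',np.hstack([A,B]))
C=f(si[125:205,175:285]);D=f(si[215:295,265:385])
h=min(len(C),len(D));cv2.imwrite('pics/crop2.png',np.hstack([C[:h],D[:h]]))
P=pts(c);print('table',P[330,150],'cam',np.linalg.inv(c['view'])[:3,3],c['mtx'][0,0])
for (u0,v0) in((183,237),(331,213)):
    w=P[v0-14:v0+15,u0-14:u0+15];m=(w[...,2]>.115)&(w[...,2]<.15)&(c['image'][v0-14:v0+15,u0-14:u0+15].max(-1)<60)
    q=w[m];print(m.sum(),np.median(q,0),q.min(0),q.max(0))
# feeder base rectangle: bright bits
hsv=cv2.cvtColor(im,cv2.COLOR_BGR2HSV)
for (x0,y0,x1,y1) in((135,135,235,255),(285,115,370,235)):
    w=P[y0:y1,x0:x1];m=((w[...,2]>.006)&(w[...,2]<.2)&(hsv[y0:y1,x0:x1,2]>110)).astype(np.uint8)
    cs=cv2.findContours(m,0,2)[0];k=max(cs,key=cv2.contourArea);r=cv2.minAreaRect(k)
    bx=cv2.boxPoints(r)+[x0,y0];print(bx.tolist())
    K=c['mtx'];iv=np.linalg.inv(c['view'])
    W=[]
    for u,v in bx:
        d=iv[:3,:3]@np.array([(u-K[0,2])/K[0,0],-(v-K[1,2])/K[1,1],-1]);o=iv[:3,3];t=(.012-o[2])/d[2];W.append((o+t*d)[:2])
    W=np.array(W);print(W.round(3).tolist(),np.linalg.norm(np.diff(W,axis=0),axis=1),W.mean(0))
E
```

```text
table [0.19205813 0.28443171 0.00124848] cam [0.44770532 0.00251254 1.15482074] 389.83991275507947
  return _methods._mean(a, axis=axis, dtype=dtype,
  ret = um.true_divide(
Traceback (most recent call last):
ValueError: zero-size array to reduction operation minimum which has no identity
```

View pics/crop1.png

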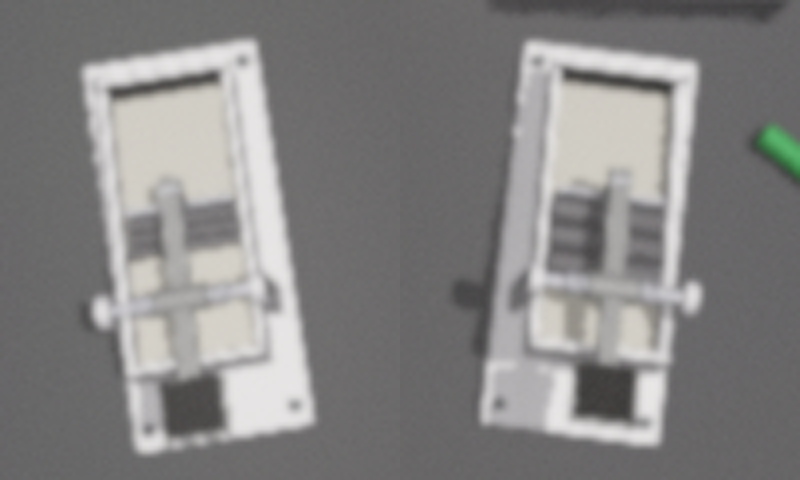

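View pics/crop2.png

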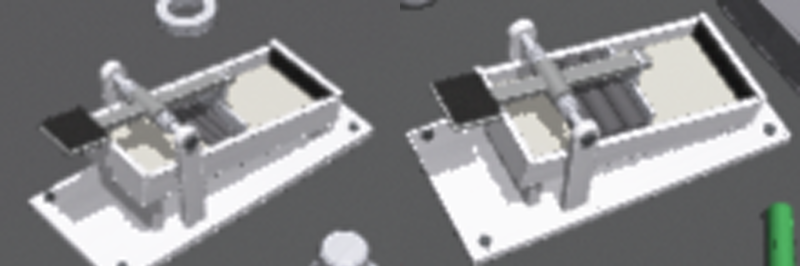

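In the top crop, the right feeder's bars span rows 195–270 at 4x (about 55 mm, against 60 mm expected for three 20 mm bars). The left feeder's bars span about 35 mm, so they are thin. The thick pad candidates were the right pad at (331,213) and the left pad at (183,237), and I choose the **right** one. The loose red and green bars are decoys.

```bash
python3 - <<'E'
from h import *
c=load('top1');s=load('side1')
def ray(c,u,v,z):
    K=c['mtx'];iv=np.linalg.inv(c['view']);d=iv[:3,:3]@np.array([(u-K[0,2])/K[0,0],-(v-K[1,2])/K[1,1],-1]);o=iv[:3,3];return o+(z-o[2])/d[2]*d
P=pts(c);print(P[213,331],P[237,183],c['image'][213,331])
def pad(c,u0,v0,r=12):
    w=c['image'][v0-r:v0+r,u0-r:u0+r];m=(w.max(-1)<75).astype(np.uint8)
    n,l,st,ce=cv2.connectedComponentsWithStats(m);i=l[r,r];u,v=ce[i]+[u0-r,v0-r]
    return u,v,st[i],ray(c,u,v,.135)
print('thick top',pad(c,331,213));print('thin top',pad(c,183,237))
print('thick side',pad(s,285,243)); print('side depth',pts(s)[243,285])
# base corners, right feeder (crop px/4 + offset)
for n,(u,v) in dict(tl=(311.5,125.5),tr=(354,130.5),br=(344.5,225.5),bl=(300.5,221)).items(): print(n,ray(c,u,v,.012).round(3))
E
```

```text
[ 0.52949183 -0.20497223  0.13749685] [0.45732284 0.1789509  0.13679919] [67 65 64]
thick top (np.float64(330.6363636363636), np.float64(212.45454545454547), array([  6,   6,  13,  12, 132], dtype=int32), array([ 0.53110028, -0.20452906,  0.135     ]))
thin top (np.float64(182.51223776223776), np.float64(236.4965034965035), array([  0,   0,  24,  24, 572], dtype=int32), array([0.45860853, 0.18059249, 0.135     ]))
thick side (np.float64(284.5759162303665), np.float64(243.86910994764398), array([  2,   6,  20,  15, 191], dtype=int32), array([ 0.52945843, -0.2081542 ,  0.135     ]))
side depth [ 0.53236221 -0.20551848  0.13344573]
tl [ 0.803 -0.172  0.012]
tr [ 0.79  -0.3    0.012]
br [ 0.504 -0.27   0.012]
bl [ 0.514 -0.141  0.012]
```

The two views agree to within 4 mm: the thick pad's top is at about (0.530, -0.205, 0.135), and the feeder yaw is about -0.106 rad. Base plus 138 mm puts the gate at (0.667, -0.220). I'll close the fingers, move toward the pad at height, and align the tool yaw from 0.342 to -0.106.

Emit:
step_arm(
  delta_pos=[
    [0.8,0.96,0],
    [0.8,0.96,0],
    [0.8,0.96,0],
    [0.8,0.96,0],
    [0.8,0.96,0],
    [0.8,0.96,0],
    [0.8,0.96,0],
    [0.8,0.96,0],
    [0.8,0.96,0],
    [0.8,0.96,0],
    [0.8,0.96,0],
    [0.8,0.96,0],
  ],
  turn=[-0.31,-0.31,-0.31,-0.31,-0.31,-0.31,-0.31,-0.31,-0.31,-0.31,-0.31,-0.31],
  grip=1,
  newtons=20,
)

```text
time: 1.3
ee_pos: [0.45, -0.2997, 0.2223]
eef_rot: [0.999, -0.053, -0.0, -0.0]
ft_force: [0.8, -0.5, -0.1]
width: 0.0027
grip_force: 0.0
```

Emit:
step_arm(
  delta_pos=[
    [0.8,0.95,-0.3],
    [0.8,0.95,-0.3],
    [0.8,0.95,-0.3],
    [0.8,0.95,-0.3],
    [0,0,0],
    [0,0,0],
  ],
  turn=[0,0,0,0,0,0],
)

```text
time: 1.9
ee_pos: [0.5294, -0.2054, 0.192]
eef_rot: [0.999, -0.052, -0.001, -0.0]
ft_force: [0.1, 0.0, 0.3]
width: 0.0003
grip_force: 0.0
```

```bash
python3 - <<'E'
from h import *
c=snap('wrist','w1');s=snap('side','side2')
a=cv2.resize(s['image'][160:310,230:400,::-1],(400,353),interpolation=2);b=cv2.resize(c['image'][:,:,::-1],(400,300))
cv2.imwrite('pics/v2.png',np.hstack([a[:300],b]))
st=read_state();print(st['time'],st['ee_pos'],st['ft_force'])
P=pts(c);im=c['image']
m=((P[...,2]>.118)&(P[...,2]<.15)&(im.max(-1)<75)&(abs(P[...,0]-.53)<.05)&(abs(P[...,1]+.205)<.04))
print(m.sum(),P[m].min(0),P[m].max(0),P[m].mean(0))
E
```

```text
2.0 [ 0.52888203 -0.20703896  0.19253882] [0.26187236 0.43922583 0.31502253]
1820 [ 0.51945961 -0.22882731  0.1302894 ] [ 0.55172419 -0.18720045  0.138813  ] [ 0.53553785 -0.20842151  0.13450424]
```

View pics/v2.png

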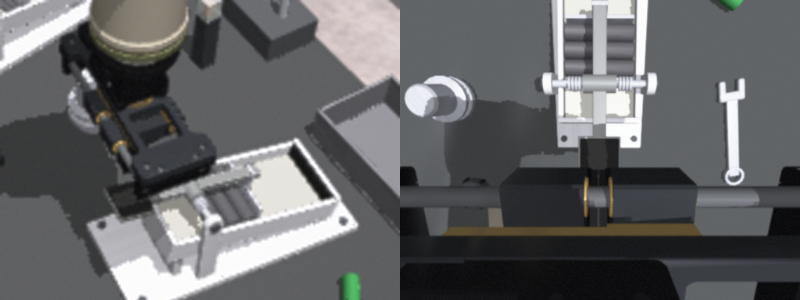

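The wrist view (right panel) shows three thick dark bars and the pad at (600,155), directly under and ahead of the closed fingertips. Measured pad centre is about (0.533, -0.208), so the tips are 4 mm off, which is well within the pad. Next I'll go down and press.

Emit:
step_arm(
  delta_pos=[
    [0.05,-0.04,-0.7],
    [0.05,-0.04,-0.7],
    [0,0,-0.6],
    [0,0,-0.3],
    [0,0,-0.2],
    [0,0,-0.2],
    [0,0,-0.2],
    [0,0,0],
  ],
  turn=[0,0,0,0,0,0,0,0],
)

```text
time: 2.8
ee_pos: [0.532, -0.2082, 0.1202]
eef_rot: [0.999, -0.052, 0.0, 0.0]
ft_force: [-3.8, -1.6, 7.3]
width: 0.0002
grip_force: 3.2
```

Emit:
step_arm(
  delta_pos=[
    [0,0,-0.2],
    [0,0,-0.12],
    [0,0,0],
    [0,0,0],
  ],
  turn=[0,0,0,0],
)

```text
time: 3.2
ee_pos: [0.5322, -0.2083, 0.1139]
eef_rot: [0.999, -0.052, 0.0, 0.001]
ft_force: [-9.2, 0.4, 16.1]
width: 0.0006
grip_force: 8.5
```

Emit:
step_arm(
  delta_pos=[
    [0,0,-0.08],
    [0,0,0],
    [0,0,0],
    [0,0,0],
    [0,0,0],
    [0,0,0],
    [0,0,0],
    [0,0,0],
  ],
  turn=[0,0,0,0,0,0,0,0],
)

```text
time: 4.0
ee_pos: [0.5323, -0.2083, 0.1134]
eef_rot: [0.999, -0.052, 0.001, 0.001]
ft_force: [-14.4, 3.1, 29.5]
width: 0.0002
grip_force: 15.7
```

```bash
python3 - <<'E'
from h import *
c=snap('wrist','w2');s=snap('side','side3')
a=cv2.resize(s['image'][160:310,230:400,::-1],(400,353),interpolation=2);b=cv2.resize(c['image'][:300,:,::-1],(400,234))
cv2.imwrite('pics/v3.png',np.hstack([a[-234-40:-40],b]))
st=read_state();print(st['time'],st['ee_pos'],st['ft_force'])
E
```

```text
4.1 [ 0.53228115 -0.20826851  0.11341908] [-14.66590035   3.40867048  29.71907797]
```

View pics/v3.png

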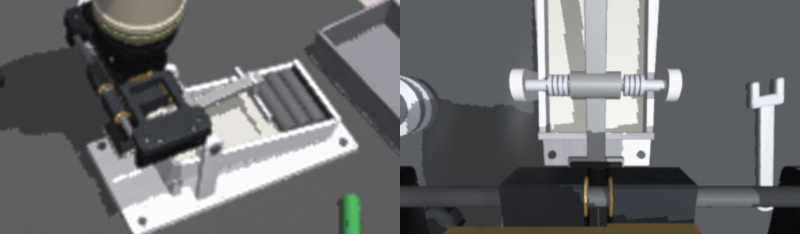

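The lever is on its stop (force up to 29 N with no further travel). All three bars now lie against the end stop, at about (295,95) in the left panel, and the runway behind the gate is empty. I'll release straight up.

Emit:
step_arm(
  delta_pos=[
    [0,0,-0.0],
    [0,0,0.2],
    [0,0,0.25],
    [0,0,0.3],
    [0,0,0.3],
    [0,0,0.4],
    [0,0,0.8],
    [0,0,0.8],
    [-0.5,0,0.8],
    [-1,0,0.3],
    [-1,0,0],
    [0,0,0],
  ],
  turn=[0,0,0,0,0,0,0,0,0,0,0,0],
)

```text
time: 5.3
ee_pos: [0.467, -0.2084, 0.2143]
eef_rot: [0.999, -0.053, -0.001, 0.0]
ft_force: [0.5, 0.4, 0.3]
width: 0.0006
grip_force: 0.0
```

```bash
python3 - <<'E'
from h import *
c=snap('wrist','w3');s=snap('side','side4')
a=cv2.resize(s['image'][160:310,230:400,::-1],(400,353),interpolation=2);b=cv2.resize(c['image'][:,:,::-1],(400,300))
cv2.imwrite('pics/v4.png',np.hstack([a[-300:],b]))
st=read_state();print(st['time'],st['ee_pos'],st['ft_force'])
P=pts(c);im=c['image']
m=((P[...,2]>.09)&(P[...,2]<.15)&(im.max(-1)<75)&(abs(P[...,0]-.533)<.03)&(abs(P[...,1]+.208)<.025))
print(m.sum(),P[m].mean(0),P[m].max(0))
E
```

```text
5.4 [ 0.46928986 -0.20782851  0.21409855] [-0.21049009 -0.83274619 -0.35541361]
2108 [ 0.53241525 -0.20757047  0.13517768] [ 0.55151468 -0.18732322  0.14030516]
```

View pics/v4.png

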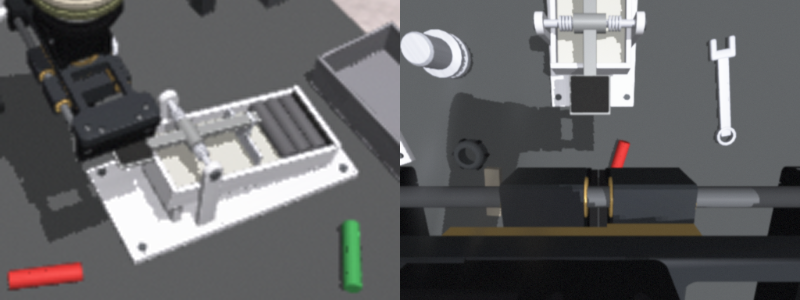

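The pad is back up at z 0.135, its rest height. The gate is down behind the three blanks, which lie against the stop at about (290,120) in the left panel. The robot is clear and the bystanders are unmoved.

```bash
python3 -c "
from bench import *
print(close_job())"
```

```text
the job is handed in; nothing more can be done
None
```

The job is handed in: all three thick blanks rolled through to the end stop, the lever came back up and the gate shut behind them, and nothing but the thick feeder's pad was touched.

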